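# Change the sample board on the easel for the colour in use

## Task

One bottle of paint, blue, red or green, has been left standing on the blue-edged white paper pad: that is the colour in use. First take the blank white board off the easel and stand it in the empty, yellow-taped bay of the rack, then take the sample board of the colour in use out of the rack and stand it in the middle of the easel, painted face outwards like the others. Each board must end leaning flat on the back and resting fully down on the ledge, and the other boards and the bottles must be left where they are.

Things in the scene. Friction and masses are not known exactly. Their poses are not given: they have to be found in the camera images.
- easel_seat (a point): Fixed wooden easel, 150 mm wide: middle of the corner line where back and ledge meet, 30 mm above the table. z up, y along the ledge, x horizontal, the way boards face. Back leans 25 deg from vertical, top to -x, 75 mm high up the lean; ledge square to it, 30 mm deep, lip 6 mm. Smooth, but boards do not slide home by themselves. A seated board's centre is 26 mm to -x and 71 mm above here.
- bay_mark: Empty bay of the blue metal rack (fixed, 430 mm wide, four bays along y, 104 mm between middles), marked by flat yellow tape 80 mm wide. Origin: middle of the bay on the back-ledge corner line, 30 mm above the table. Axes, 25 deg lean (top to -x), back 75 mm high, ledge, lip and seated board's centre as at the easel.
- board_white_centre (a point): Centre (half-way up, in mid-thickness) of the blank white board that starts on the easel: a flat panel 80 mm wide, 150 mm tall, 12 mm thick, about 0.12 kg. Axes: x = out of the front face, y = along the width, z = up the board towards its top edge. It leans 25 degrees back towards the robot; its upper half can be pinched across the thickness with the tool tilted along the board.
- board_blue_centre (a point): Centre (half-way up, in mid-thickness) of the blue sample board: a flat wooden panel 80 mm wide, 150 mm tall, 12 mm thick, 0.12 kg, its front face and top edge painted blue, its back bare wood. Axes: x = out of the front face, y = along the width, z = up the board towards its top edge. Starts in one of the rack's bays, leaning back 25 degrees.
- board_red_centre (a point): Centre (half-way up, in mid-thickness) of the red sample board: a flat wooden panel 80 mm wide, 150 mm tall, 12 mm thick, 0.12 kg, its front face and top edge painted red, its back bare wood. Axes: x = out of the front face, y = along the width, z = up the board towards its top edge. Starts in one of the rack's bays, leaning back 25 degrees.
- board_green_centre (a point): Centre (half-way up, in mid-thickness) of the green sample board: a flat wooden panel 80 mm wide, 150 mm tall, 12 mm thick, 0.12 kg, its front face and top edge painted green, its back bare wood. Axes: x = out of the front face, y = along the width, z = up the board towards its top edge. Starts in one of the rack's bays, leaning back 25 degrees.
- bottle_blue_centre (a point): Centre of the blue paint bottle, loose, upright, 54 mm in diameter, 142 mm tall with its cap. It stands either on the white pad or on the black rubber mat.
- bottle_red_centre (a point): Centre of the red paint bottle, loose, upright, 54 mm in diameter, 142 mm tall with its cap. It stands either on the white pad or on the black rubber mat.
- bottle_green_centre (a point): Centre of the green paint bottle, loose, upright, 54 mm in diameter, 142 mm tall with its cap. It stands either on the white pad or on the black rubber mat.
- pad_mid (a point): Middle of the white paper pad with a blue edge, fixed flat on the table, 130 x 170 mm, 4 mm thick. Exactly one paint bottle stands on it, within 60 mm of its middle; the other two stand on a black rubber mat more than 100 mm away.
There are look-alikes about, which are no part of the job. Leave any pink look-alike of the part that bears board_red_centre alone.

How it is judged:
On the way, in this order (a step that is already met when the one before it is completed fails the run):
1. the white board stands in the empty taped bay, let go (x of board_white_centre in the frame of bay_mark between -0.0342562 and -0.0182562 m and z of board_white_centre in the frame of bay_mark between 0.0635096 and 0.0775096 m and y of board_white_centre in the frame of bay_mark between -0.014 and 0.014 m and angle between the y axis of board_white_centre and the y axis of bay_mark, either way round below 0.1 rad and (angle between board_white_centre's own z axis and vertical between 0.3063 and 0.5663 rad or angle between board_white_centre's own z axis and vertical between 2.57529 and 2.83529 rad) and contact force between board_white and the fingers below 0.2 N), for 0.2 s.
2. the board of the colour in use stands on the easel, let go (((horizontal distance between bottle_blue_centre and pad_mid below 0.07 m and x of board_blue_centre in the frame of easel_seat between -0.0342562 and -0.0182562 m and z of board_blue_centre in the frame of easel_seat between 0.0635096 and 0.0775096 m and y of board_blue_centre in the frame of easel_seat between -0.02 and 0.02 m and angle between the y axis of board_blue_centre and the y axis of easel_seat, either way round below 0.1 rad and angle between board_blue_centre's own z axis and vertical between 0.3063 and 0.5663 rad and angle between board_blue_centre's own x axis and vertical below 1.2 rad and contact force between board_blue and the fingers below 0.2 N and linear speed of board_blue below 0.02 m/s and distance of each of board_red_centre, board_green_centre from where it was at the start of the episode below 0.012 m) or (horizontal distance between bottle_red_centre and pad_mid below 0.07 m and x of board_red_centre in the frame of easel_seat between -0.0342562 and -0.0182562 m and z of board_red_centre in the frame of easel_seat between 0.0635096 and 0.0775096 m and y of board_red_centre in the frame of easel_seat between -0.02 and 0.02 m and angle between the y axis of board_red_centre and the y axis of easel_seat, either way round below 0.1 rad and angle between board_red_centre's own z axis and vertical between 0.3063 and 0.5663 rad and angle between board_red_centre's own x axis and vertical below 1.2 rad and contact force between board_red and the fingers below 0.2 N and linear speed of board_red below 0.02 m/s and distance of each of board_blue_centre, board_green_centre from where it was at the start of the episode below 0.012 m) or (horizontal distance between bottle_green_centre and pad_mid below 0.07 m and x of board_green_centre in the frame of easel_seat between -0.0342562 and -0.0182562 m and z of board_green_centre in the frame of easel_seat between 0.0635096 and 0.0775096 m and y of board_green_centre in the frame of easel_seat between -0.02 and 0.02 m and angle between the y axis of board_green_centre and the y axis of easel_seat, either way round below 0.1 rad and angle between board_green_centre's own z axis and vertical between 0.3063 and 0.5663 rad and angle between board_green_centre's own x axis and vertical below 1.2 rad and contact force between board_green and the fingers below 0.2 N and linear speed of board_green below 0.02 m/s and distance of each of board_blue_centre, board_red_centre from where it was at the start of the episode below 0.012 m))), for 0.2 s.
At the end, for the whole second after the job is handed in: White board in the taped bay (14 mm sideways), the board of the pad bottle's colour on the easel (20 mm sideways), both down and back within 7-8 mm, leaning 25 deg and square within 0.1-0.13 rad, face out, released, at rest; other sample boards within 12 mm of their start (all of step 1 and linear speed of board_white below 0.02 m/s and ((horizontal distance between bottle_blue_centre and pad_mid below 0.07 m and x of board_blue_centre in the frame of easel_seat between -0.0342562 and -0.0182562 m and z of board_blue_centre in the frame of easel_seat between 0.0635096 and 0.0775096 m and y of board_blue_centre in the frame of easel_seat between -0.02 and 0.02 m and angle between the y axis of board_blue_centre and the y axis of easel_seat, either way round below 0.1 rad and angle between board_blue_centre's own z axis and vertical between 0.3063 and 0.5663 rad and angle between board_blue_centre's own x axis and vertical below 1.2 rad and contact force between board_blue and the fingers below 0.2 N and linear speed of board_blue below 0.02 m/s and distance of each of board_red_centre, board_green_centre from where it was at the start of the episode below 0.012 m) or (horizontal distance between bottle_red_centre and pad_mid below 0.07 m and x of board_red_centre in the frame of easel_seat between -0.0342562 and -0.0182562 m and z of board_red_centre in the frame of easel_seat between 0.0635096 and 0.0775096 m and y of board_red_centre in the frame of easel_seat between -0.02 and 0.02 m and angle between the y axis of board_red_centre and the y axis of easel_seat, either way round below 0.1 rad and angle between board_red_centre's own z axis and vertical between 0.3063 and 0.5663 rad and angle between board_red_centre's own x axis and vertical below 1.2 rad and contact force between board_red and the fingers below 0.2 N and linear speed of board_red below 0.02 m/s and distance of each of board_blue_centre, board_green_centre from where it was at the start of the episode below 0.012 m) or (horizontal distance between bottle_green_centre and pad_mid below 0.07 m and x of board_green_centre in the frame of easel_seat between -0.0342562 and -0.0182562 m and z of board_green_centre in the frame of easel_seat between 0.0635096 and 0.0775096 m and y of board_green_centre in the frame of easel_seat between -0.02 and 0.02 m and angle between the y axis of board_green_centre and the y axis of easel_seat, either way round below 0.1 rad and angle between board_green_centre's own z axis and vertical between 0.3063 and 0.5663 rad and angle between board_green_centre's own x axis and vertical below 1.2 rad and contact force between board_green and the fingers below 0.2 N and linear speed of board_green below 0.02 m/s and distance of each of board_blue_centre, board_red_centre from where it was at the start of the episode below 0.012 m))); the robot touches nothing.
It fails at once if the blue bottle is pushed 20 mm or tipped (distance of bottle_blue_centre from where it was at the start of the episode above 0.02 m or angle between bottle_blue_centre's own z axis and vertical above 0.3 rad).
It fails at once if the red bottle is pushed 20 mm or tipped (distance of bottle_red_centre from where it was at the start of the episode above 0.02 m or angle between bottle_red_centre's own z axis and vertical above 0.3 rad).
It fails at once if the green bottle is pushed 20 mm or tipped (distance of bottle_green_centre from where it was at the start of the episode above 0.02 m or angle between bottle_green_centre's own z axis and vertical above 0.3 rad).
It also fails if it takes over 51 s, if anything falls off the work surface, if the arm or the gripper's body presses on something with over 40 N, if the wrist force passes 120 N, or if a joint passes its speed limit or range.

## Robot

A 6-joint arm with a two-finger parallel gripper is mounted at the origin on the work surface. World frame = base frame: x ahead of the robot, y to its left, z up, the work surface at z = 0. Lengths are in m, angles in rad, forces in N, time in s.
With the tool pointing down it reaches from about 0.375 to 0.75 m from the base axis. Payload 9 kg.
Tool frame: the origin (TCP) lies at the very end of the fingers, on their centre line; the grasp point (between the pads) lies manip.pinch_z behind it (manip.pinch_z is the distance from the TCP to the grasp point, in m); y points along the fingers, x is the direction in which the jaws open and shut, and the axes are right-handed (so a half turn about y gives the same grasp; the last joint's range is limited). The gripper opens to 85 mm and grips with 20 to 120 N. Pads are 22 mm wide; open, the fingers measure 114 mm over their backs; the gripper's body (76 mm by 85 mm) begins 54 mm behind the grasp point. The pads swing forward as they close: fully open they stand 13 mm farther back than shut.
Start: joints at [1.122, 0.104, 0.097, 1.564, 0, 1.353], TCP at [0.137, 0.584, 0.231] pointing down, gripper open.
Joint ranges: [-2.99, 2.99], [-0.84, 1.86], [-1.1, 1.16], [-1.84, 2.11], [-1.51, 1.56], [-3.14, 3.14]. Speed limits (rad/s): [2.22, 2.22, 2.57, 3.14, 3.14, 3.14].

## Interface

Orientations are given as a unit quaternion [w, x, y, z].
In Python, from plant import manip gives the robot as it stands.
- The arm moves only by the tool play_rows, never from a script. Its argument "commands" is a list of rows, each an object of numbers: "grip": the closure, from -1 (fully open) to 1 (shut), so that 0 is half open; "tx", "ty", "tz": the shift along the tool's x, y, z in m; "wx", "wy", "wz": the turn, a rotation vector about the tool's x, y, z in rad. A call has 1 to 8 rows; each row is the pose to reach, as a shift and turn from the pose measured when the call began, along the tool's axes at that moment; what a row does not reach only later rows make up. A row lasts 1/8 s, in which the tool goes at most 62.5 mm and 10.7 degrees, less where a joint would pass 70% of its speed; a pose out of reach is approached as far as the arm can. A call with a gripper value outside its range is refused whole. The fingers move at their own pace and stop on an object; "grip_force" is the grip in N (left out, the last holds). Time passes only in rows, so rows that repeat a pose let the fingers close. It gives the time, the measured TCP pose, the force and the opening at its end, in the units of the state.
- manip.observe(): the state, without advancing time (a new reading comes with each control period).
- manip.read_camera(name): name is "scene" or "top"; returns a dict with "color" (420x560x3 uint8, blue, green, red), "z_map" (420x560 float32, m along the optical axis (not along the pixel's ray), 0 where there is no reading), "mtx" (3x3 intrinsics, pixels), "cam_to_world" (4x4, takes a point from camera to world coordinates). Camera axes: x right, y down, z forward; pixel columns grow to the right and rows downward; lengths in m; the calibration is good to about 2 mm. A picture is of the moment at which its call begins.
- manip.sign_off(): hands the job in, once; it reports no verdict.
The state is a dict: "clock": time; "joint_positions": joint angles; "dq": joint speeds; "effort": joint torques, N m; "ee_pos": TCP position; "ee_rot": TCP orientation; "contact_force": force on the tool from outside, world axes, zero at the start; "wrist_torque": the same for the moment, N m; "grip_width": finger opening in m.
Only numpy, scipy, OpenCV 4.12 (cv2) and the standard library are available. Lean on these libraries where they do the work, as an engineer would, in place of code of your own. Each camera call takes 0.05 s, during which the arm holds its last target.

## Working session

There is one attempt and no reset: what is moved stays moved. The work goes in short steps, Python scripts to look and compute and a tool call to move; the robot and the scene stay as the last step left them, time stands still between calls to the robot, and variables do not carry over. Pictures are saved under pics/ and viewed, and the job is handed in when it is done.

Besides the shell and the picture viewer there is one more tool, called after ">>>" as name(argument=value, ...), one argument or row to a line, values as JSON. play_rows: Moves the arm, as the interface text tells. Its arguments: {"type":"object","properties":{"commands":{"type":"array","items":{"type":"object","properties":{"grip":{"type":"number"},"tx":{"type":"number"},"ty":{"type":"number"},"tz":{"type":"number"},"wx":{"type":"number"},"wy":{"type":"number"},"wz":{"type":"number"}}}},"grip_force":{"type":"number"}},"required":["commands"]}

```bash
ls; mkdir -p pics; python3 - <<'E'
from plant import manip
import cv2, numpy as np
print(manip.pinch_z); s=manip.observe()
for k,v in s.items(): print(k,np.round(v,4))
for n in("scene","top"):
    c=manip.read_camera(n); cv2.imwrite(f"pics/{n}0.png",c["color"]); np.savez(f"{n}0.npz",**c)
    print(n,c["mtx"].round(1).tolist(),c["cam_to_world"].round(3).tolist())
E
```

```text
pics
0.0187
clock 0.0
joint_positions [ 1.1223  0.1047  0.0965  1.5639 -0.      1.3531]
dq [ 0.0029 -0.0003 -0.0002 -0.0005  0.0007 -0.0007]
effort [-2.10000e-03 -5.56932e+01  5.03648e+01  1.68000e-02 -4.00000e-04
 -0.00000e+00]
ee_pos [0.1371 0.5838 0.2306]
ee_rot [-0.554   0.5544  0.4387 -0.4395]
contact_force [-0.1191 -0.129   0.2419]
wrist_torque [ 0.0164 -0.0233 -0.0246]
grip_width 0.0852
scene [[445.6, 0.0, 280.3], [0.0, 445.6, 210.2], [0.0, 0.0, 1.0]] [[0.1, 0.738, -0.668, 1.237], [0.995, -0.079, 0.062, -0.094], [-0.007, -0.67, -0.742, 0.791], [0.0, 0.0, 0.0, 1.0]]
top [[543.7, 0.0, 282.1], [0.0, 543.7, 219.7], [0.0, 0.0, 1.0]] [[-0.023, -0.998, 0.05, 0.507], [-1.0, 0.024, 0.015, -0.038], [-0.016, -0.05, -0.999, 1.577], [0.0, 0.0, 0.0, 1.0]]
```

View pics/scene0.png

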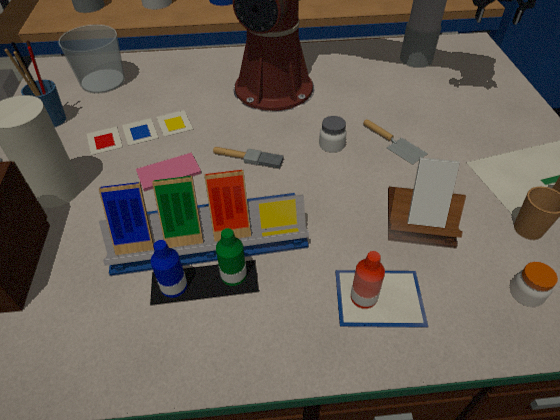

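View pics/top0.png

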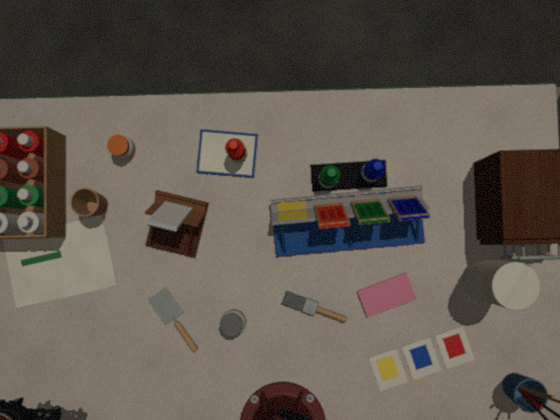

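The red bottle stands on the pad (scene 367,280; top 235,149), while the blue and green ones are on the black mat. The red board is the third in the rack (scene 228,205). The pink card at scene 168,170 lies flat and is a look-alike, so I'll leave it alone. The taped bay is at scene 278,215 and the white board at scene 434,193. Next I'll measure the poses.

```bash
cat > h.py <<'E'
import numpy as np, cv2
from scipy.spatial.transform import Rotation as R
def load(n): return dict(np.load(n+".npz"))
def pts(c,mask):
    v,u=np.nonzero(mask&(c["z_map"]>0)); z=c["z_map"][v,u]; K=c["mtx"]
    p=np.c_[(u-K[0,2])*z/K[0,0],(v-K[1,2])*z/K[1,1],z]
    T=c["cam_to_world"]; return p@T[:3,:3].T+T[:3,3]
def ray(c,u,v,z):
    K=c["mtx"];T=c["cam_to_world"]; d=T[:3,:3]@np.array([(u-K[0,2])/K[0,0],(v-K[1,2])/K[1,1],1]); o=T[:3,3]
    return o+d*(z-o[2])/d[2]
def fit(P,tol=.004):
    for _ in range(6):
        m=np.median(P,0) if _==0 else P.mean(0)
        n=np.linalg.svd(P-m,full_matrices=False)[2][2]
        r=(P-m)@n; k=abs(r)<max(tol,np.median(abs(r))*2); P=P[k]
    return P.mean(0),n*np.sign(n[0]+1e-9),P,np.std((P-P.mean(0))@n)
def board(P):
    m,n,Q,s=fit(P)
    ey=np.cross([0,0,1],n);ey/=np.linalg.norm(ey); ez=np.cross(n,ey)
    a=np.c_[(Q-m)@ey,(Q-m)@ez].astype(np.float32)
    (c,wh,ang)=cv2.minAreaRect(a)
    return m+c[0]*ey+c[1]*ez,n,wh,ang,s,len(Q)
def big(m):
    k,l,st,_=cv2.connectedComponentsWithStats(m.astype(np.uint8)); return l==1+np.argmax(st[1:,4])
E
python3 - <<'E'
from h import *
c=load("scene0"); b,g,r=[c["color"][...,i].astype(int) for i in range(3)]
hsv=cv2.cvtColor(c["color"],cv2.COLOR_BGR2HSV)
vv,uu=np.mgrid[:420,:560]
box=lambda u0,u1,v0,v1:(uu>=u0)&(uu<u1)&(vv>=v0)&(vv<v1)
M={"red":(r>g+60)&box(200,255,165,242),"green":(g>r+25)&(g>b+25)&box(148,205,172,240),"blue":(b>r+40)&(b>g+30)&box(98,152,180,250),
"white":(abs(r-b)<30)&(r>120)&box(405,462,155,232),"tape":(r>b+60)&(g>b+50)&box(255,303,190,240)}
for k,m in M.items():
    m=big(m); P=pts(c,m)
    cc,n,wh,ang,s,N=board(P)
    print(k,cc.round(4),"n",n.round(3),"yaw",round(np.degrees(np.arctan2(n[1],n[0])),1),"tilt",round(np.degrees(np.arcsin(n[2])),1),np.round(wh,4),round(ang,1),round(s,4),N)
    print("  centre-6mm", (cc-.006*n).round(4))
# image enlarge
def crop(f,u0,u1,v0,v1,s,o): cv2.imwrite(o,cv2.resize(cv2.imread(f)[v0:v1,u0:u1],None,fx=s,fy=s,interpolation=cv2.INTER_CUBIC))
crop("pics/scene0.png",90,320,150,320,3,"pics/c_rack.png"); crop("pics/scene0.png",320,500,140,340,3,"pics/c_easel.png")
E
```

```text
red [ 0.595  -0.1448  0.1113] n [0.905 0.063 0.421] yaw 4.0 tilt 24.9 [0.0742 0.1195] 0.0 0.0015 1844
  centre-6mm [ 0.5895 -0.1452  0.1087]
green [ 0.6021 -0.2488  0.1113] n [0.904 0.066 0.422] yaw 4.2 tilt 24.9 [0.0736 0.1186] 0.1 0.0015 1880
  centre-6mm [ 0.5967 -0.2492  0.1088]
blue [ 0.6095 -0.3523  0.111 ] n [0.904 0.061 0.422] yaw 3.9 tilt 25.0 [0.1182 0.0743] 89.7 0.0015 1943
  centre-6mm [ 0.6041 -0.3527  0.1084]
white [0.5285 0.3767 0.0339] n [0.576 0.761 0.298] yaw 52.9 tilt 17.3 [0.1485 0.3316] 56.7 0.0153 2178
  centre-6mm [0.525  0.3721 0.0321]
tape [ 0.5956 -0.0407  0.0675] n [0.905 0.06  0.42 ] yaw 3.8 tilt 24.8 [0.0795 0.0616] 0.1 0.0015 909
  centre-6mm [ 0.5901 -0.041   0.065 ]
```

```bash
python3 - <<'E'
from h import *
print(R.from_quat([.5544,.4387,-.4395,-.554]).as_matrix().round(3))
E
```

```text
[[ 0.229 -0.001 -0.974]
 [ 0.974 -0.001  0.229]
 [-0.001 -1.     0.   ]]
```

View pics/c_rack.png

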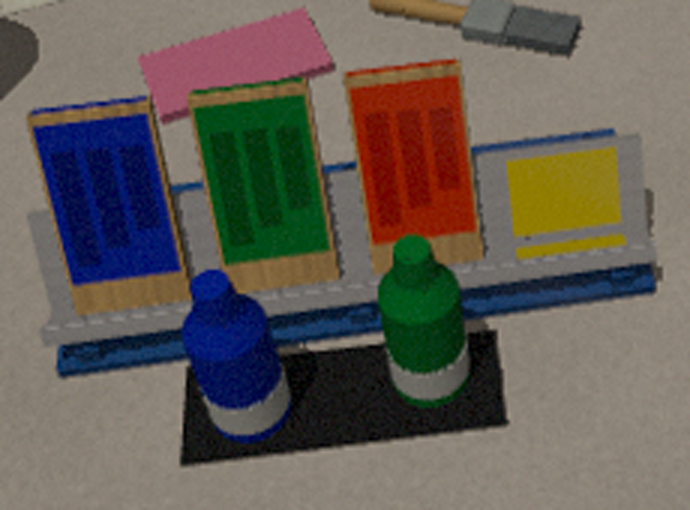

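View pics/c_easel.png

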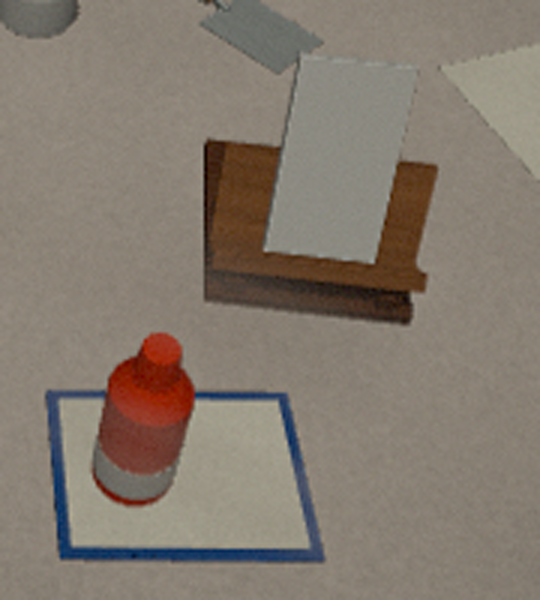

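```bash
python3 - <<'E'
from h import *
c=load("scene0"); b,g,r=[c["color"][...,i].astype(int) for i in range(3)]
vv,uu=np.mgrid[:420,:560]
box=(uu>=380)&(uu<475)&(vv>=150)&(vv<250)
z=c["z_map"]; K=c["mtx"];T=c["cam_to_world"]
X=np.stack([(uu-K[0,2])*z/K[0,0],(vv-K[1,2])*z/K[1,1],z],-1)@T[:3,:3].T+T[:3,3]
np.save("X0.npy",X)
hi=(X[...,2]>.035)&(X[...,0]<.75)&box&(z>0)
wm=big(hi&(r-b<25)&(r>95)); br=hi&(r-b>=30)
o=c["color"].copy(); o[wm]=(255,0,255); o[br&~wm]=(0,255,255); cv2.imwrite("pics/m1.png",cv2.resize(o[140:260,370:490],None,fx=5,fy=5,interpolation=0))
for k,m in (("white",wm),("easel",big(br))):
    cc,n,wh,ang,s,N=board(X[m]); print(k,cc.round(4),n.round(3),"yaw",np.degrees(np.arctan2(n[1],n[0])).round(1),"tilt",np.degrees(np.arcsin(n[2])).round(1),np.round(wh,4),round(ang,1),round(s,4),N,"c-6",(cc-.006*n).round(4))
# easel back surface in its own frame
mW,n,_,_=fit(X[wm]); m2,n2,Q,s2=fit(X[big(br)],.003)
ey=np.cross([0,0,1],n2);ey/=np.linalg.norm(ey);ez=np.cross(n2,ey)
# back points: those above z>.05
P=X[br]; d=(P-m2)@n2
for tol in(.004,):
    B=P[abs(d)<tol]; y=(B-m2)@ey; zz=B[:,2]
    print("back y ext",np.percentile(y,[0,1,2,98,99,100]).round(4),"z ext",np.percentile(zz,[0,1,50,99,100]).round(4))
    for h in (.04,.05,.06,.07,.08,.09):
        k=abs(zz-h)<.005
        if k.any(): print(h,y[k].min().round(4),y[k].max().round(4), ((y[k].min()+y[k].max())/2).round(4))
print("m2",m2.round(4),"ey",ey.round(3),"white offset from easel plane",((mW-m2)@n2).round(4),"white y",((mW-m2)@ey).round(4))
E
```

```text
white [0.606  0.2924 0.1041] [ 0.875 -0.235  0.423] yaw -15.0 tilt 25.0 [0.0809 0.1504] 0.2 0.0015 2503 c-6 [0.6008 0.2938 0.1016]
easel [0.5945 0.2341 0.0672] [ 0.875 -0.237  0.422] yaw -15.1 tilt 25.0 [0.0707 0.0389] 89.4 0.0017 523 c-6 [0.5893 0.2355 0.0647]
back y ext [-0.0193 -0.0188 -0.018   0.1295  0.1302  0.1313] z ext [0.0351 0.0359 0.0678 0.0987 0.1004]
0.04 -0.019 0.1309 0.056
0.05 -0.0191 0.1308 0.0558
0.06 -0.0192 0.1313 0.0561
0.07 -0.019 0.1311 0.0561
0.08 -0.0187 0.1308 0.056
0.09 -0.0193 0.1312 0.0559
m2 [0.5943 0.2342 0.0676] ey [ 0.263  0.965 -0.   ] white offset from easel plane 0.0119 white y 0.059
```

View pics/m1.png

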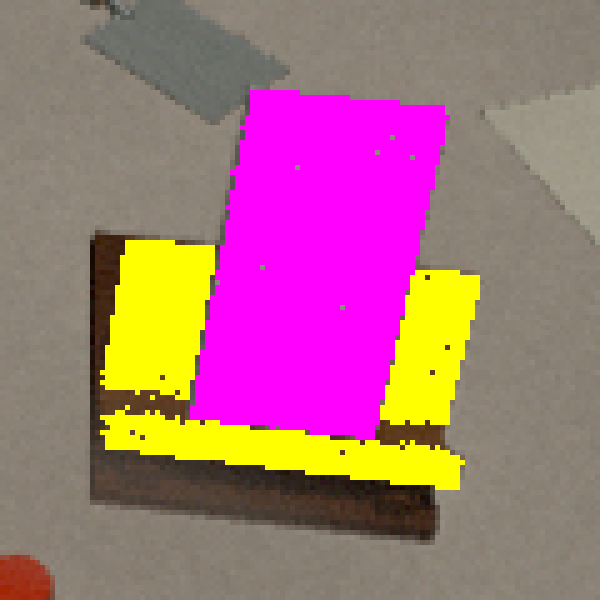

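```bash
cat >> h.py <<'E'
T25=np.radians(25)
def frame(yaw,tilt=25):
    t=np.radians(tilt); n=np.array([np.cos(t),0,np.sin(t)]); z=np.array([-np.sin(t),0,np.cos(t)]); y=np.array([0,1.,0])
    A=R.from_euler('z',yaw,degrees=True).as_matrix()
    return A@np.c_[n,y,z]      # board axes as columns
def tool(B): return np.c_[B[:,0],-B[:,2],B[:,1]]
WH=np.array([.6008,.2938,.1012]); WY=-15.0
BAY=np.array([.6131,-.0395,.03]); RY=4.0; BT=np.array([.5868,-.0413,.1006])
EAS=np.array([.6259,.2836,.03]); ET=np.array([.6005,.2905,.1006])
RED=np.array([.5930,-.1449,.1011])
def cur():
    from plant import manip
    s=manip.observe(); q=s["ee_rot"]; return np.array(s["ee_pos"]),R.from_quat([q[1],q[2],q[3],q[0]]).as_matrix(),s
def rel(p,Rt):
    p0,R0,s=cur()
    print("t",round(float(s["clock"]),3),"shift",(R0.T@(p-p0)).round(4),"turn",R.from_matrix(R0.T@Rt).as_rotvec().round(4),"grip",round(float(s["grip_width"]),4),"F",np.round(s["contact_force"],2))
E
python3 - <<'E'
from h import *
B=frame(WY); rel(WH+.125*B[:,2],tool(B)); print((WH+.125*B[:,2]).round(3))
E
```

```text
t 0.1 shift [-0.1746  0.0162 -0.4649] turn [-0.3482  1.5742 -0.3394] grip 0.0855 F [0.15 0.5  1.09]
[0.55  0.307 0.214]
```

>>> play_rows(
  commands=[
    {"tx": -0.02,"ty": 0.0,"tz": -0.05,"wx": -0.035,"wy": 0.157,"wz": -0.034,"grip": 0},
    {"tx": -0.04,"ty": 0.0,"tz": -0.1,"wx": -0.07,"wy": 0.315,"wz": -0.068,"grip": 0},
    {"tx": -0.055,"ty": 0.0,"tz": -0.15,"wx": -0.105,"wy": 0.47,"wz": -0.1,"grip": 0},
    {"tx": -0.07,"ty": 0.0,"tz": -0.2,"wx": -0.14,"wy": 0.63,"wz": -0.136,"grip": 0},
    {"tx": -0.09,"ty": 0.0,"tz": -0.25,"wx": -0.174,"wy": 0.787,"wz": -0.17,"grip": 0},
    {"tx": -0.11,"ty": 0.0,"tz": -0.3,"wx": -0.21,"wy": 0.945,"wz": -0.204,"grip": 0},
    {"tx": -0.125,"ty": 0.0,"tz": -0.34,"wx": -0.245,"wy": 1.1,"wz": -0.238,"grip": 0},
    {"tx": -0.14,"ty": 0.0,"tz": -0.37,"wx": -0.28,"wy": 1.26,"wz": -0.272,"grip": 0},
  ],
  grip_force=40,
)

```text
clock: 1.1
ee_pos: [0.4665, 0.3614, 0.2303]
ee_rot: [-0.678, 0.712, 0.148, 0.107]
contact_force: [0.2, -0.8, 0.2]
grip_width: 0.0431
```

```bash
python3 - <<'E'
from h import *
B=frame(WY); rel(WH+.125*B[:,2],tool(B)); p,r,s=cur(); print(p.round(3),np.round(s["joint_positions"],3))
E
```

```text
t 1.1 shift [ 0.0687  0.0464 -0.0569] turn [-0.0671  0.308  -0.0659] grip 0.0431 F [ 0.2  -0.84  0.19]
[0.466 0.361 0.23 ] [ 0.551 -0.274 -0.31   1.24  -0.22   2.031]
```

>>> play_rows(
  commands=[
    {"tx": 0.034,"ty": 0.01,"tz": -0.03,"wx": -0.034,"wy": 0.154,"wz": -0.033,"grip": 0},
    {"tx": 0.069,"ty": 0.03,"tz": -0.057,"wx": -0.067,"wy": 0.308,"wz": -0.066,"grip": 0},
    {"tx": 0.069,"ty": 0.046,"tz": -0.057,"wx": -0.067,"wy": 0.308,"wz": -0.066,"grip": 0},
    {"tx": 0.069,"ty": 0.046,"tz": -0.057,"wx": -0.067,"wy": 0.308,"wz": -0.066,"grip": 0},
  ],
)

```text
clock: 1.6
ee_pos: [0.5488, 0.307, 0.2124]
ee_rot: [-0.664, 0.705, 0.061, 0.24]
contact_force: [-0.4, -0.4, 0.5]
grip_width: 0.0427
```

```bash
python3 - <<'E'
from h import *
from plant import manip
B=frame(WY); rel(WH+.027*B[:,2],tool(B)); p,r,s=cur(); print(p.round(3),np.round(s["joint_positions"],3))
a=manip.read_camera("scene")["color"]; cv2.imwrite("pics/s1.png",a)
E
```

```text
t 1.6 shift [0.002  0.0965 0.0009] turn [ 0.0018  0.0021 -0.0034] grip 0.0427 F [-0.39 -0.45  0.52]
[0.549 0.307 0.212] [ 0.434 -0.205 -0.302  1.135 -0.274  2.218]
```

View pics/s1.png

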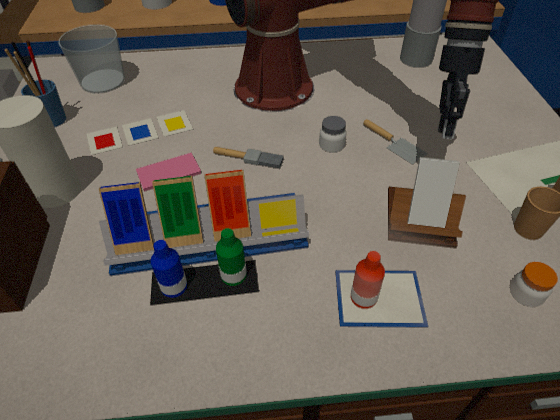

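>>> play_rows(
  commands=[
    {"tx": 0.002,"ty": 0.025,"tz": 0.001,"wx": 0.002,"wy": 0.002,"wz": -0.003,"grip": 0},
    {"tx": 0.002,"ty": 0.05,"tz": 0.001,"wx": 0.002,"wy": 0.002,"wz": -0.003,"grip": 0},
    {"tx": 0.002,"ty": 0.075,"tz": 0.001,"wx": 0.002,"wy": 0.002,"wz": -0.003,"grip": 0},
    {"tx": 0.002,"ty": 0.0965,"tz": 0.001,"wx": 0.002,"wy": 0.002,"wz": -0.003,"grip": 0},
    {"tx": 0.002,"ty": 0.0965,"tz": 0.001,"wx": 0.002,"wy": 0.002,"wz": -0.003,"grip": 0},
  ],
)

```text
clock: 2.28
ee_pos: [0.5887, 0.2977, 0.1255]
ee_rot: [-0.665, 0.705, 0.062, 0.241]
contact_force: [0.1, -0.2, 0.0]
grip_width: 0.0425
```

```bash
python3 - <<'E'
from h import *
from plant import manip
B=frame(WY); rel(WH+.027*B[:,2],tool(B))
a=manip.read_camera("scene")["color"]; cv2.imwrite("pics/s2.png",cv2.resize(a[60:300,330:560],None,fx=2.5,fy=2.5))
E
```

```text
t 2.275 shift [ 0.0012  0.0004 -0.0006] turn [-0.0003  0.0022 -0.0015] grip 0.0425 F [ 0.1  -0.19  0.04]
```

View pics/s2.png

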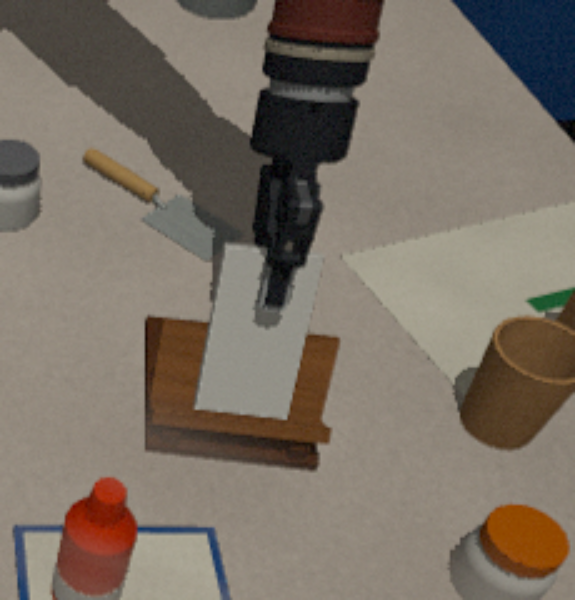

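The fingers straddle the white board (crop 275,280), so I'll close the gripper and lift along the board.

>>> play_rows(
  commands=[
    {"tx": 0.001,"ty": 0,"grip": 0.5},
    {"tx": 0.001,"grip": 0.8},
    {"tx": 0.001,"grip": 1},
    {"tx": 0.001,"grip": 1},
    {"tx": 0.001,"grip": 1},
  ],
  grip_force=40,
)

```text
schema error: expected keys grip, tx, ty, tz, wx, wy, wz
```

>>> play_rows(
  commands=[
    {"ty": -0.01,"grip": 1},
    {"ty": -0.025,"grip": 1},
    {"ty": -0.05,"grip": 1},
    {"ty": -0.08,"grip": 1},
    {"ty": -0.11,"grip": 1},
    {"ty": -0.12,"grip": 1},
    {"ty": -0.12,"grip": 1},
  ],
)

```text
schema error: expected keys grip, tx, ty, tz, wx, wy, wz
```

```bash
python3 - <<'E'
from h import *
from plant import manip
B=frame(RY); rel(BT+.15*B[:,2],tool(B)); p,r,s=cur(); print(p.round(3),np.round(s["joint_positions"],3))
c=manip.read_camera("scene"); a=c["color"]; np.savez("s3.npz",**c); cv2.imwrite("pics/s3.png",cv2.resize(a[30:300,330:560],None,fx=2.2,fy=2.2))
E
```

```text
t 2.325 shift [ 0.0689 -0.0889 -0.349 ] turn [ 1.388e-01 -2.989e-01  1.000e-04] grip 0.0426 F [-0.08  0.48 -0.45]
[0.589 0.298 0.127] [ 0.389 -0.106 -0.37   0.951 -0.258  2.173]
```

View pics/s3.png

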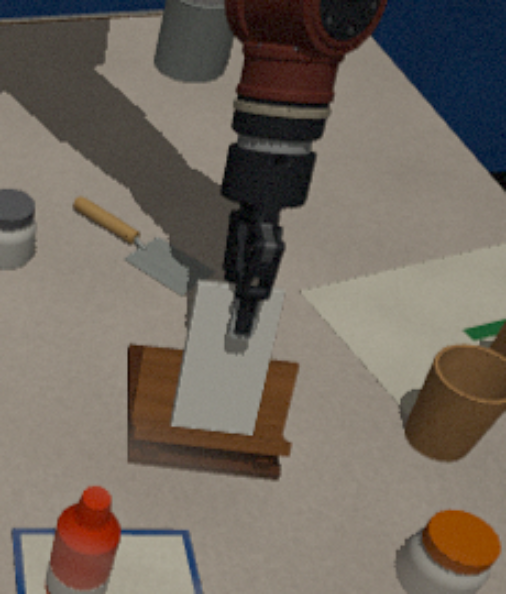

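Both calls were refused because every row needs all the keys, so nothing moved. I'll resend them in full.

>>> play_rows(
  commands=[
    {"tx": 0.001,"ty": 0,"tz": 0,"wx": 0,"wy": 0,"wz": 0,"grip": 0.4},
    {"tx": 0.001,"ty": 0,"tz": 0,"wx": 0,"wy": 0,"wz": 0,"grip": 0.7},
    {"tx": 0.001,"ty": 0,"tz": 0,"wx": 0,"wy": 0,"wz": 0,"grip": 1},
    {"tx": 0.001,"ty": 0,"tz": 0,"wx": 0,"wy": 0,"wz": 0,"grip": 1},
    {"tx": 0.001,"ty": 0,"tz": 0,"wx": 0,"wy": 0,"wz": 0,"grip": 1},
  ],
  grip_force=40,
)

```text
clock: 3.0
ee_pos: [0.5909, 0.2986, 0.1299]
ee_rot: [-0.665, 0.703, 0.063, 0.242]
contact_force: [-3.5, 1.4, 6.5]
grip_width: 0.0117
```

>>> play_rows(
  commands=[
    {"tx": 0,"ty": -0.01,"tz": 0,"wx": 0,"wy": 0,"wz": 0,"grip": 1},
    {"tx": 0,"ty": -0.025,"tz": 0,"wx": 0,"wy": 0,"wz": 0,"grip": 1},
    {"tx": 0,"ty": -0.05,"tz": 0,"wx": 0,"wy": 0,"wz": 0,"grip": 1},
    {"tx": 0,"ty": -0.08,"tz": 0,"wx": 0,"wy": 0,"wz": 0,"grip": 1},
    {"tx": 0,"ty": -0.11,"tz": 0,"wx": 0,"wy": 0,"wz": 0,"grip": 1},
    {"tx": 0,"ty": -0.12,"tz": 0,"wx": 0,"wy": 0,"wz": 0,"grip": 1},
  ],
)

```text
clock: 3.75
ee_pos: [0.5416, 0.3121, 0.2417]
ee_rot: [-0.666, 0.702, 0.064, 0.243]
contact_force: [-0.2, 0.6, -1.6]
grip_width: 0.0119
```

```bash
python3 - <<'E'
from h import *
from plant import manip
B=frame(RY); rel(BT+.15*B[:,2],tool(B)); p,r,s=cur(); print(p.round(3),np.round(s["joint_positions"],3))
c=manip.read_camera("scene"); a=c["color"]; np.savez("s4.npz",**c); cv2.imwrite("pics/s4.png",cv2.resize(a[0:270,330:560],None,fx=2.2,fy=2.2))
E
```

```text
t 3.75 shift [ 0.0654  0.0347 -0.3506] turn [ 0.1349 -0.2993  0.006 ] grip 0.0119 F [-0.16  0.61 -1.62]
[0.542 0.312 0.242] [ 0.448 -0.225 -0.269  1.179 -0.278  2.23 ]
```

View pics/s4.png

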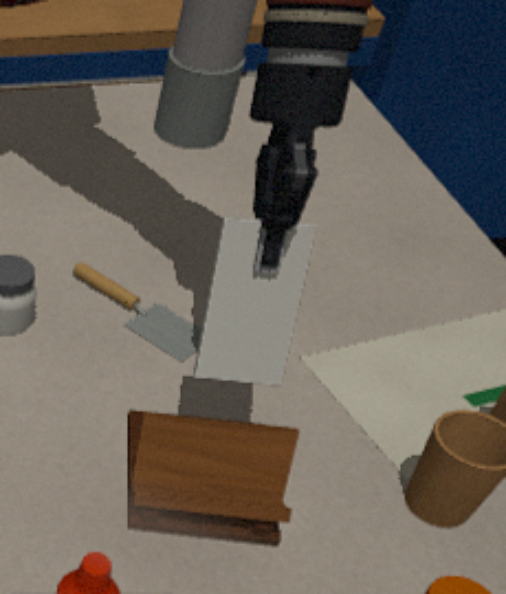

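```bash
cat >> h.py <<'E'
def XW(c):
    vv,uu=np.mgrid[:420,:560]; z=c["z_map"]; K=c["mtx"];T=c["cam_to_world"]
    return np.stack([(uu-K[0,2])*z/K[0,0],(vv-K[1,2])*z/K[1,1],z],-1)@T[:3,:3].T+T[:3,3]
def white(c,lo,hi):
    X=XW(c); b,g,r=[c["color"][...,i].astype(int) for i in range(3)]
    m=big((r-b<25)&(r>95)&np.all((X>lo)&(X<hi),-1)&(c["z_map"]>0))
    o=board(X[m]); print("white c",(o[0]-.006*o[1]).round(4),"yaw",np.degrees(np.arctan2(o[1][1],o[1][0])).round(2),"tilt",np.degrees(np.arcsin(o[1][2])).round(2),np.round(o[2],4),round(o[3],2),o[5]); return o[0]-.006*o[1],o[1],m
E
python3 - <<'E'
from h import *
c=load("s4"); w,n,m=white(c,[.4,.2,.1],[.65,.4,.3])
p,r,s=cur(); print("board in tool",(r.T@(w-p)).round(4), "n in tool",(r.T@n).round(4))
E
```

```text
white c [0.5537 0.3064 0.2138] yaw -15.03 tilt 24.95 [0.0812 0.1499] 0.35 2589
board in tool [-0.      0.0308 -0.0026] n in tool [ 1.      0.006  -0.0014]
```

```bash
cat >> h.py <<'E'
OFF=np.array([0,.0308,-.0026])
def tgt(C,yaw,up,out,off=OFF):
    B=frame(yaw); r=tool(B); return C+up*B[:,2]+out*B[:,0]-r@off, r
E
python3 - <<'E'
from h import *
p,r=tgt(BT,RY,.11,.008); rel(p,r); print(p.round(3))
E
```

```text
t 3.8 shift [ 0.0721  0.0434 -0.3446] turn [ 0.135  -0.2993  0.0059] grip 0.0115 F [ 0.13  0.64 -0.17]
[ 0.534 -0.042  0.232]
```

>>> play_rows(
  commands=[
    {"tx": 0.006,"ty": 0.0,"tz": -0.03,"wx": 0.012,"wy": -0.026,"wz": 0,"grip": 1},
    {"tx": 0.016,"ty": 0.0,"tz": -0.08,"wx": 0.03,"wy": -0.07,"wz": 0,"grip": 1},
    {"tx": 0.027,"ty": 0.005,"tz": -0.13,"wx": 0.05,"wy": -0.113,"wz": 0.001,"grip": 1},
    {"tx": 0.037,"ty": 0.012,"tz": -0.18,"wx": 0.07,"wy": -0.156,"wz": 0.002,"grip": 1},
    {"tx": 0.048,"ty": 0.02,"tz": -0.23,"wx": 0.09,"wy": -0.2,"wz": 0.003,"grip": 1},
    {"tx": 0.058,"ty": 0.027,"tz": -0.275,"wx": 0.108,"wy": -0.24,"wz": 0.004,"grip": 1},
    {"tx": 0.066,"ty": 0.035,"tz": -0.315,"wx": 0.123,"wy": -0.273,"wz": 0.005,"grip": 1},
    {"tx": 0.072,"ty": 0.042,"tz": -0.34,"wx": 0.135,"wy": -0.299,"wz": 0.006,"grip": 1},
  ],
)

```text
clock: 4.8
ee_pos: [0.5346, -0.0401, 0.2317]
ee_rot: [0.695, -0.685, -0.176, -0.129]
contact_force: [0.1, -0.5, -1.0]
grip_width: 0.0114
```

```bash
python3 - <<'E'
from h import *
p,r=tgt(BT,RY,.11,.008); rel(p,r); p,r=tgt(BT,RY,.02,.006); rel(p,r)
E
```

```text
t 4.8 shift [-0.0002 -0.     -0.0023] turn [ 0.0005 -0.0015 -0.0009] grip 0.0114 F [ 0.09 -0.47 -0.99]
t 4.8 shift [-0.0022  0.09   -0.0022] turn [ 0.0005 -0.0015 -0.0009] grip 0.0114 F [ 0.09 -0.47 -0.99]
```

>>> play_rows(
  commands=[
    {"tx": 0,"ty": 0.005,"tz": -0.002,"wx": 0,"wy": -0.001,"wz": -0.001,"grip": 1},
    {"tx": 0,"ty": 0.03,"tz": -0.002,"wx": 0,"wy": -0.001,"wz": -0.001,"grip": 1},
    {"tx": 0,"ty": 0.055,"tz": -0.002,"wx": 0,"wy": -0.001,"wz": -0.001,"grip": 1},
    {"tx": -0.001,"ty": 0.08,"tz": -0.002,"wx": 0,"wy": -0.001,"wz": -0.001,"grip": 1},
    {"tx": -0.002,"ty": 0.09,"tz": -0.002,"wx": 0,"wy": -0.001,"wz": -0.001,"grip": 1},
    {"tx": -0.002,"ty": 0.09,"tz": -0.002,"wx": 0,"wy": -0.001,"wz": -0.001,"grip": 1},
  ],
)

```text
clock: 5.55
ee_pos: [0.5703, -0.0387, 0.1483]
ee_rot: [0.696, -0.685, -0.177, -0.128]
contact_force: [-0.3, -0.2, -0.9]
grip_width: 0.0115
```

```bash
python3 - <<'E'
from h import *
from plant import manip
c=manip.read_camera("scene"); a=c["color"]; np.savez("s5.npz",**c); cv2.imwrite("pics/s5.png",cv2.resize(a[60:280,90:330],None,fx=2.5,fy=2.5))
w,n,m=white(c,[.4,-.15,.09],[.7,.1,.3])
p,r,s=cur(); print("board in tool",(r.T@(w-p)).round(4), "n in tool",(r.T@n).round(4)); B=frame(RY); print("rel bay target (n,y,z)",(B.T@(w-BT)).round(4))
p,r=tgt(BT,RY,.0,.004); rel(p,r)
E
```

```text
white c [ 0.5754 -0.0406  0.1379] yaw 3.52 tilt 24.63 [0.0802 0.1125] 0.16 1538
board in tool [-0.0007  0.0124 -0.0018] n in tool [ 1.      0.0063 -0.0076]
rel bay target (n,y,z) [0.0055 0.0015 0.0386]
t 5.6 shift [-0.0022  0.0202 -0.0007] turn [ 0.0001 -0.0001 -0.    ] grip 0.0114 F [-0.83  0.19 -0.42]
```

View pics/s5.png

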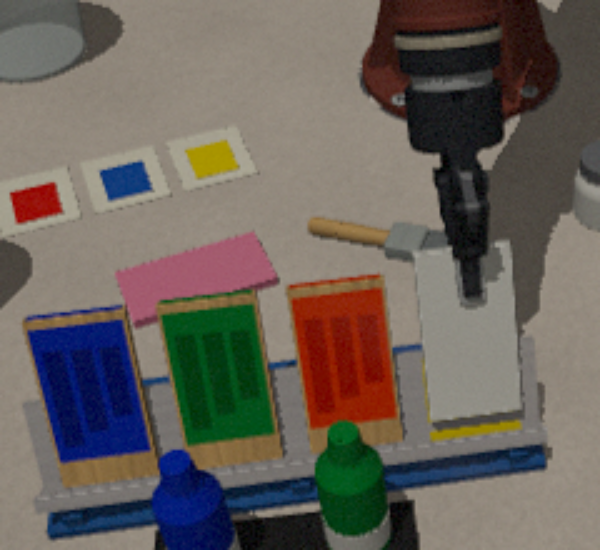

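>>> play_rows(
  commands=[
    {"tx": 0,"ty": 0.008,"tz": -0.001,"wx": 0,"wy": 0,"wz": 0,"grip": 1},
    {"tx": 0,"ty": 0.016,"tz": -0.001,"wx": 0,"wy": 0,"wz": 0,"grip": 1},
    {"tx": 0,"ty": 0.02,"tz": -0.001,"wx": 0,"wy": 0,"wz": 0,"grip": 1},
    {"tx": 0,"ty": 0.022,"tz": -0.001,"wx": 0,"wy": 0,"wz": 0,"grip": 1},
    {"tx": 0,"ty": 0.023,"tz": -0.001,"wx": 0,"wy": 0,"wz": 0,"grip": 1},
  ],
)

```text
clock: 6.22
ee_pos: [0.5808, -0.04, 0.133]
ee_rot: [0.694, -0.685, -0.177, -0.13]
contact_force: [-39.1, 3.0, 44.1]
grip_width: 0.0118
```

```bash
python3 - <<'E'
from h import *
p,r=tgt(BT,RY,.0,.0); rel(p,r); print((r.T@cur()[2]["contact_force"]).round(2))
E
```

```text
t 6.225 shift [-0.0083  0.0011  0.0009] turn [0.0023 0.0002 0.0016] grip 0.0118 F [-39.1    3.    44.11]
[-16.52 -56.38   5.72]
```

>>> play_rows(
  commands=[
    {"tx": -0.001,"ty": -0.003,"tz": 0,"wx": 0.002,"wy": 0,"wz": 0.002,"grip": 1},
    {"tx": -0.004,"ty": -0.003,"tz": 0,"wx": 0.002,"wy": 0,"wz": 0.002,"grip": 1},
    {"tx": -0.006,"ty": -0.003,"tz": 0,"wx": 0.002,"wy": 0,"wz": 0.002,"grip": 1},
  ],
)

```text
clock: 6.6
ee_pos: [0.5736, -0.0403, 0.1322]
ee_rot: [0.695, -0.685, -0.177, -0.128]
contact_force: [-0.5, 0.1, -0.4]
grip_width: 0.0114
```

```bash
python3 - <<'E'
from h import *
p,r=tgt(BT,RY,.0,.0); rel(p,r); print((r.T@cur()[2]["contact_force"]).round(2))
E
```

```text
t 6.6 shift [-0.0015  0.0034  0.0007] turn [-0.0001 -0.0001 -0.0013] grip 0.0114 F [-0.51  0.06 -0.4 ]
[-0.63  0.15  0.09]
```

>>> play_rows(
  commands=[
    {"tx": -0.001,"ty": 0.001,"tz": 0,"wx": 0,"wy": 0,"wz": 0,"grip": 1},
    {"tx": -0.002,"ty": 0.002,"tz": 0,"wx": 0,"wy": 0,"wz": 0,"grip": 1},
    {"tx": -0.002,"ty": 0.002,"tz": 0,"wx": 0,"wy": 0,"wz": 0,"grip": 1},
  ],
)

```text
clock: 6.98
ee_pos: [0.5726, -0.0404, 0.1294]
ee_rot: [0.695, -0.685, -0.176, -0.128]
contact_force: [-0.3, 0.2, -1.0]
grip_width: 0.0121
```

```bash
python3 - <<'E'
from h import *
p,r=tgt(BT,RY,.0,.0); rel(p,r); print((r.T@cur()[2]["contact_force"]).round(2))
E
```

```text
t 6.975 shift [0.0006 0.0012 0.0007] turn [-0.0002 -0.0002 -0.0015] grip 0.0121 F [-0.33  0.2  -1.  ]
[-0.71  0.78  0.22]
```

>>> play_rows(
  commands=[
    {"tx": -0.001,"ty": 0.001,"tz": 0,"wx": 0,"wy": 0,"wz": 0,"grip": 1},
    {"tx": -0.002,"ty": 0.001,"tz": 0,"wx": 0,"wy": 0,"wz": 0,"grip": 1},
    {"tx": -0.003,"ty": 0.001,"tz": 0,"wx": 0,"wy": 0,"wz": 0,"grip": 1},
  ],
)

```text
clock: 7.35
ee_pos: [0.5715, -0.0407, 0.1288]
ee_rot: [0.695, -0.685, -0.178, -0.129]
contact_force: [5.2, 2.0, 2.9]
grip_width: 0.0114
```

```bash
python3 - <<'E'
from h import *
from plant import manip
p,r=tgt(BT,RY,.0,.0); rel(p,r); print((r.T@cur()[2]["contact_force"]).round(2))
c=manip.read_camera("scene"); w,n,m=white(c,[.4,-.15,.03],[.7,.1,.3]);B=frame(RY); print("rel bay target (n,y,z)",(B.T@(w-BT)).round(4))
a=c["color"]; cv2.imwrite("pics/s6.png",cv2.resize(a[60:280,150:330],None,fx=2.5,fy=2.5))
E
```

```text
t 7.35 shift [0.0018 0.0012 0.0009] turn [0.0002 0.0006 0.0018] grip 0.0114 F [5.24 1.97 2.92]
[ 6.09 -0.38  1.6 ]
white c [ 0.5865 -0.0576  0.1001] yaw 3.95 tilt 24.82 [0.1519 0.1465] 89.92 2099
rel bay target (n,y,z) [-0.0015 -0.0162  0.0002]
```

View pics/s6.png

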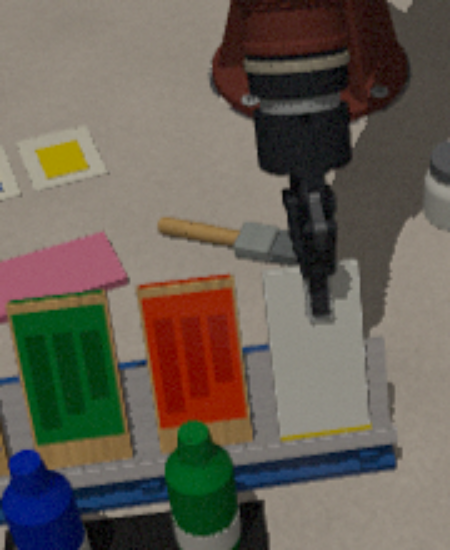

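>>> play_rows(
  commands=[
    {"tx": 0,"ty": 0.002,"tz": 0,"wx": 0,"wy": 0,"wz": 0,"grip": 1},
    {"tx": 0,"ty": 0.003,"tz": 0,"wx": 0,"wy": 0,"wz": 0,"grip": 1},
  ],
)

```text
clock: 7.65
ee_pos: [0.573, -0.0407, 0.1294]
ee_rot: [0.695, -0.685, -0.178, -0.13]
contact_force: [-31.0, 3.3, 38.1]
grip_width: 0.0117
```

```bash
python3 - <<'E'
from h import *
p,r=tgt(BT,RY,.0,.0); rel(p,r); print((r.T@cur()[2]["contact_force"]).round(2))
E
```

```text
t 7.65 shift [0.0003 0.0011 0.001 ] turn [0.0012 0.0011 0.0032] grip 0.0117 F [-31.04   3.31  38.09]
[-11.76 -47.51   5.47]
```

>>> play_rows(
  commands=[
    {"tx": -0.001,"ty": -0.001,"tz": 0,"wx": 0,"wy": 0,"wz": 0,"grip": 1},
    {"tx": -0.001,"ty": -0.001,"tz": 0,"wx": 0,"wy": 0,"wz": 0,"grip": 0.7},
    {"tx": 0,"ty": -0.001,"tz": 0,"wx": 0,"wy": 0,"wz": 0,"grip": 0.2},
    {"tx": 0,"ty": -0.001,"tz": 0,"wx": 0,"wy": 0,"wz": 0,"grip": 0},
    {"tx": 0,"ty": -0.005,"tz": 0,"wx": 0,"wy": 0,"wz": 0,"grip": 0},
  ],
)

```text
clock: 8.28
ee_pos: [0.5706, -0.0407, 0.1334]
ee_rot: [0.695, -0.685, -0.178, -0.129]
contact_force: [-0.6, 0.6, 0.5]
grip_width: 0.0427
```

```bash
cat >> h.py <<'E'
def look(lo,hi,C,yaw,name,win,col="white"):
    from plant import manip
    c=manip.read_camera("scene"); np.savez(name+".npz",**c); a=c["color"]; X=XW(c); b,g,r=[a[...,i].astype(int) for i in range(3)]
    B=frame(yaw); q=(X-C)@B
    cv2.imwrite(f"pics/{name}.png",cv2.resize(a[win[2]:win[3],win[0]:win[1]],None,fx=2.5,fy=2.5))
    # front-face points: 3..9mm in front of nominal mid-plane, near the target
    k=(abs(q[...,1])<.07)&(abs(q[...,2])<.1)&(abs(q[...,0]-.006)<.005)&(c["z_map"]>0)
    if col=="red": k&=(r>g+25)
    else: k&=(r-b<25)
    k=big(k); o=board(X[k]); w=o[0]-.006*o[1]
    print(col,"c",w.round(4),"yaw",np.degrees(np.arctan2(o[1][1],o[1][0])).round(2),"tilt",np.degrees(np.arcsin(o[1][2])).round(2),np.round(o[2],4),round(o[3],2),"rel target n,y,z",(B.T@(w-C)).round(4))
E
python3 - <<'E'
from h import *
p,r=tgt(BT,RY,.0,.0); rel(p,r); look(0,0,BT,RY,"s7",(150,330,60,280))
E
```

```text
t 8.275 shift [0.0008 0.0058 0.0008] turn [0.0008 0.0009 0.0023] grip 0.0427 F [-0.6   0.6   0.47]
white c [ 0.5862 -0.0558  0.1006] yaw 3.96 tilt 25.43 [0.1081 0.1529] 0.18 rel target n,y,z [-0.0014 -0.0145  0.0007]
```

View pics/s7.png

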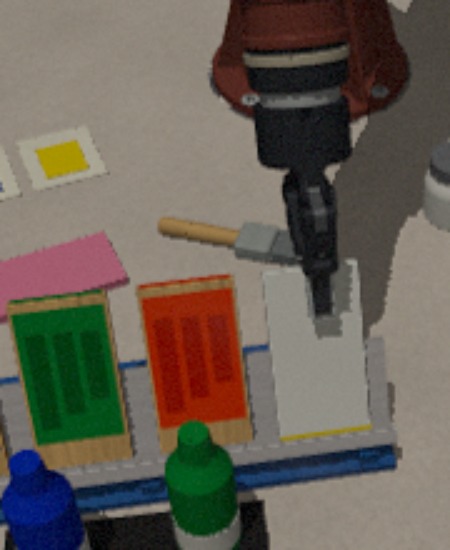

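>>> play_rows(
  commands=[
    {"tx": 0,"ty": -0.02,"tz": 0,"wx": 0,"wy": 0,"wz": 0,"grip": 0},
    {"tx": 0,"ty": -0.06,"tz": 0,"wx": 0,"wy": 0,"wz": 0,"grip": 0},
    {"tx": 0,"ty": -0.1,"tz": 0,"wx": 0,"wy": 0,"wz": 0,"grip": 0},
    {"tx": 0,"ty": -0.115,"tz": 0,"wx": 0,"wy": 0,"wz": 0,"grip": 0},
    {"tx": 0,"ty": -0.115,"tz": 0,"wx": 0,"wy": 0,"wz": 0,"grip": 0},
  ],
)

```text
clock: 8.95
ee_pos: [0.5223, -0.0445, 0.2391]
ee_rot: [0.694, -0.685, -0.179, -0.13]
contact_force: [0.9, 0.5, -1.4]
grip_width: 0.0425
```

```bash
python3 - <<'E'
from h import *
B=frame(RY); rel(RED+.14*B[:,2],tool(B)); look(0,0,BT,RY,"s8",(90,330,60,300))
c=load("s8"); X=XW(c); q=(X-BT)@B
# board-only: top part z>0.005 above back plate
a=c["color"].astype(int); k=(abs(q[...,0]-.006)<.006)&(abs(q[...,1])<.06)&(q[...,2]>.01)&(q[...,2]<.1)&(c["z_map"]>0)&(a[...,2]-a[...,0]<30)&(a[...,2]>90)
y=q[k][:,1]; print("upper y",y.min().round(4),y.max().round(4),"top z",q[k][:,2].max().round(4),"n",np.median(q[k][:,0]).round(4))
for h in(.02,.04,.06):
    kk=k&(abs(q[...,2]-h)<.004); print(h,q[kk][:,1].min().round(4),q[kk][:,1].max().round(4),q[kk][:,0].mean().round(4))
kk=(abs(q[...,1])<.03)&(abs(q[...,0]-.006)<.006)&(q[...,2]<-.02); print("low n",np.median(q[kk][:,0]).round(4), q[kk][:,2].min().round(4))
E
```

```text
t 8.95 shift [-0.0009  0.0121 -0.1051] turn [0.0022 0.0012 0.0046] grip 0.0425 F [ 0.89  0.47 -1.38]
white c [ 0.5864 -0.0557  0.1001] yaw 3.96 tilt 25.45 [0.1078 0.1533] 0.24 rel target n,y,z [-0.0014 -0.0143  0.0001]
upper y -0.0406 0.0395 top z 0.077 n 0.0042
0.02 -0.0405 0.0383 0.0044
0.04 -0.0406 0.0392 0.0041
0.06 -0.0405 0.0388 0.004
low n 0.0051 -0.1193
```

View pics/s8.png

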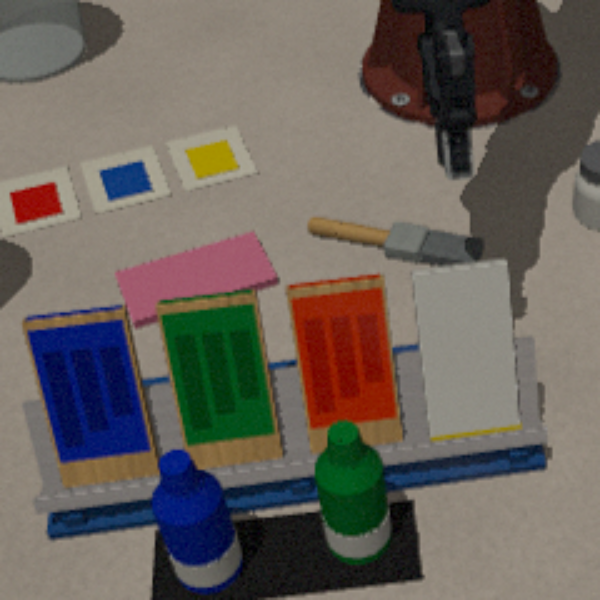

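The white board is released and seated: about 1 mm off sideways and tilted 25.4°. Now I'll go to the red board (crop 342,360), which is saturated orange-red with three dark bars, upright in the bay next to the tape. The pink card (crop 197,275) lies flat, so it's the look-alike.

>>> play_rows(
  commands=[
    {"tx": 0,"ty": 0,"tz": -0.025,"wx": 0.002,"wy": 0.001,"wz": 0.004,"grip": 0},
    {"tx": -0.001,"ty": 0,"tz": -0.065,"wx": 0.002,"wy": 0.001,"wz": 0.004,"grip": 0},
    {"tx": -0.001,"ty": 0.005,"tz": -0.095,"wx": 0.002,"wy": 0.001,"wz": 0.004,"grip": 0},
    {"tx": -0.001,"ty": 0.012,"tz": -0.105,"wx": 0.002,"wy": 0.001,"wz": 0.004,"grip": 0},
    {"tx": -0.001,"ty": 0.012,"tz": -0.105,"wx": 0.002,"wy": 0.001,"wz": 0.004,"grip": 0},
  ],
)

```text
clock: 9.62
ee_pos: [0.5332, -0.1482, 0.2242]
ee_rot: [0.697, -0.684, -0.175, -0.128]
contact_force: [0.4, -0.2, -0.3]
grip_width: 0.0426
```

```bash
python3 - <<'E'
from h import *
B=frame(RY); rel(RED+.029*B[:,2],tool(B))
from plant import manip
c=manip.read_camera("scene"); cv2.imwrite("pics/s9.png",cv2.resize(c["color"][60:300,90:330],None,fx=2.5,fy=2.5))
E
```

```text
t 9.625 shift [ 0.0026  0.1079 -0.0012] turn [-0.0029 -0.0017 -0.0037] grip 0.0426 F [ 0.38 -0.23 -0.35]
```

View pics/s9.png

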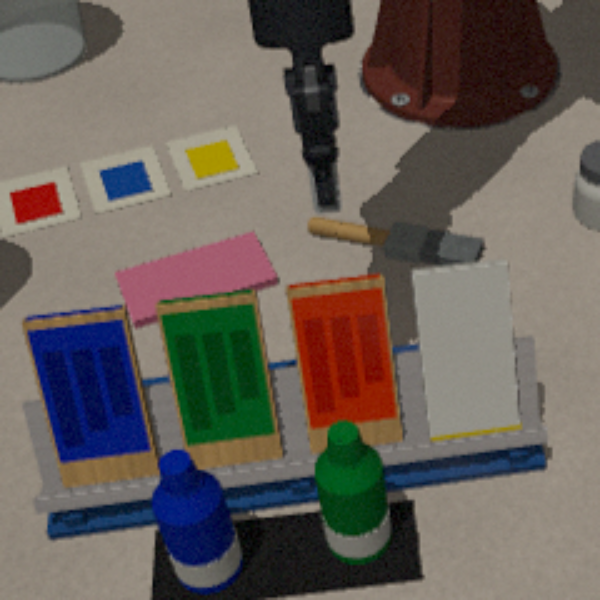

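>>> play_rows(
  commands=[
    {"tx": 0.002,"ty": 0.025,"tz": -0.001,"wx": -0.003,"wy": -0.002,"wz": -0.004,"grip": 0},
    {"tx": 0.0025,"ty": 0.055,"tz": -0.001,"wx": -0.003,"wy": -0.002,"wz": -0.004,"grip": 0},
    {"tx": 0.0025,"ty": 0.085,"tz": -0.001,"wx": -0.003,"wy": -0.002,"wz": -0.004,"grip": 0},
    {"tx": 0.0025,"ty": 0.105,"tz": -0.001,"wx": -0.003,"wy": -0.002,"wz": -0.004,"grip": 0},
    {"tx": 0.0025,"ty": 0.108,"tz": -0.001,"wx": -0.003,"wy": -0.002,"wz": -0.004,"grip": 0},
    {"tx": 0.0025,"ty": 0.108,"tz": -0.001,"wx": -0.003,"wy": -0.002,"wz": -0.004,"grip": 0},
  ],
)

```text
clock: 10.42
ee_pos: [0.581, -0.1445, 0.1288]
ee_rot: [0.695, -0.685, -0.178, -0.129]
contact_force: [0.0, -0.3, 0.2]
grip_width: 0.0428
```

```bash
python3 - <<'E'
from h import *
B=frame(RY); rel(RED+.029*B[:,2],tool(B))
from plant import manip
c=manip.read_camera("scene"); cv2.imwrite("pics/s10.png",cv2.resize(c["color"][120:270,170:290],None,fx=4,fy=4))
E
```

```text
t 10.425 shift [-0.0009  0.0012 -0.0012] turn [0.0002 0.0023 0.0016] grip 0.0428 F [ 0.02 -0.29  0.16]
```

View pics/s10.png

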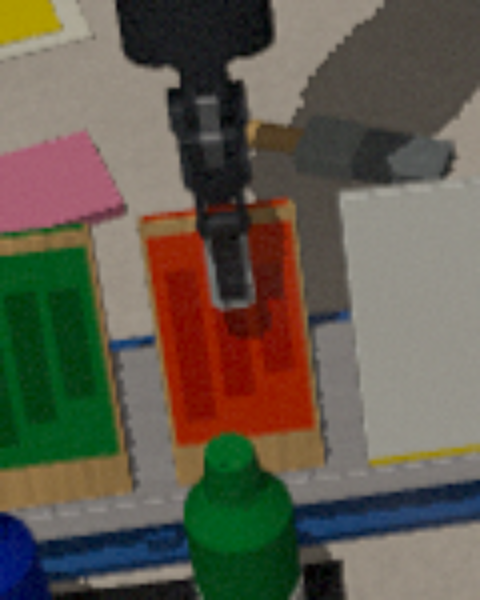

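The fingers straddle the red board (crop 232,265), and that's the right one. I'll grip it and lift.

>>> play_rows(
  commands=[
    {"tx": -0.001,"ty": 0,"tz": 0,"wx": 0,"wy": 0,"wz": 0,"grip": 0.4},
    {"tx": -0.001,"ty": 0,"tz": 0,"wx": 0,"wy": 0,"wz": 0,"grip": 0.7},
    {"tx": -0.001,"ty": 0,"tz": 0,"wx": 0,"wy": 0,"wz": 0,"grip": 1},
    {"tx": -0.001,"ty": 0,"tz": 0,"wx": 0,"wy": 0,"wz": 0,"grip": 1},
    {"tx": -0.001,"ty": 0,"tz": 0,"wx": 0,"wy": 0,"wz": 0,"grip": 1},
  ],
  grip_force=40,
)

```text
clock: 11.1
ee_pos: [0.5804, -0.1453, 0.1297]
ee_rot: [0.694, -0.685, -0.179, -0.129]
contact_force: [-4.6, -0.2, 6.1]
grip_width: 0.0116
```

>>> play_rows(
  commands=[
    {"tx": 0,"ty": -0.01,"tz": 0,"wx": 0,"wy": 0,"wz": 0,"grip": 1},
    {"tx": 0,"ty": -0.025,"tz": 0,"wx": 0,"wy": 0,"wz": 0,"grip": 1},
    {"tx": 0,"ty": -0.055,"tz": 0,"wx": 0,"wy": 0,"wz": 0,"grip": 1},
    {"tx": 0,"ty": -0.09,"tz": 0,"wx": 0,"wy": 0,"wz": 0,"grip": 1},
    {"tx": 0,"ty": -0.125,"tz": 0,"wx": 0,"wy": 0,"wz": 0,"grip": 1},
    {"tx": 0,"ty": -0.15,"tz": 0,"wx": 0,"wy": 0,"wz": 0,"grip": 1},
    {"tx": 0,"ty": -0.155,"tz": 0,"wx": 0,"wy": 0,"wz": 0,"grip": 1},
  ],
)

```text
clock: 11.98
ee_pos: [0.5147, -0.1503, 0.2727]
ee_rot: [0.693, -0.686, -0.18, -0.13]
contact_force: [-0.2, -0.5, -2.5]
grip_width: 0.0111
```

```bash
python3 - <<'E'
from h import *
from plant import manip
c=manip.read_camera("scene"); np.savez("s11.npz",**c); cv2.imwrite("pics/s11.png",cv2.resize(c["color"][20:270,120:320],None,fx=2.4,fy=2.4))
X=XW(c); a=c["color"].astype(int); p,r,s=cur(); q=(X-p)@r
# board front points in tool frame
k=(q[...,0]>.002)&(q[...,0]<.012)&(q[...,1]>-.05)&(q[...,1]<.13)&(abs(q[...,2])<.06)&(a[...,2]-a[...,0]>40)&(c["z_map"]>0)
k=big(k); o=board(X[k]); w=o[0]-.006*o[1]
print("c",w.round(4),np.round(o[2],4),round(o[3],2),"in tool",(r.T@(w-p)).round(4),"n in tool",(r.T@o[1]).round(4))
Q=q[k]; print("tool ext y",Q[:,1].min().round(4),Q[:,1].max().round(4),"z",Q[:,2].min().round(4),Q[:,2].max().round(4)); print("p",p.round(4),s["grip_width"])
E
```

```text
c [ 0.5285 -0.15    0.2451] [0.0799 0.1506] 0.14 in tool [ 0.0011  0.0301 -0.0007] n in tool [ 1.      0.0063 -0.0023]
tool ext y -0.0451 0.1056 z -0.0407 0.0395
p [ 0.5146 -0.1502  0.2718] 0.011828472488144863
```

View pics/s11.png

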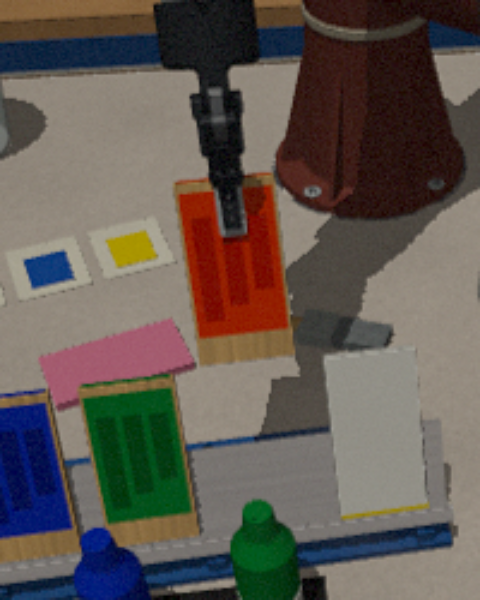

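```bash
python3 - <<'E'
from h import *
off=np.array([.0005,.0301,-.0007])
p,r=tgt(ET,-15.0,.11,.008,off); rel(p,r); print(p.round(3))
p0,R0,s=cur()
# waypoint list: lift 40 mm, then interpolate
A=p0-.04*R0[:,1]; T=R.from_matrix(R0.T@r).as_rotvec()
top=p+.03*np.array([0,0,1.])
for k in range(1,13):
    f=k/12; P=A+(top-A)*f; print(k,(R0.T@(P-p0)).round(3),(T*f).round(3))
E
```

```text
t 12.025 shift [0.0442 0.0642 0.4514] turn [-0.1374  0.3026  0.0052] grip 0.0118 F [-0.31 -0.28 -1.18]
[0.55  0.305 0.231]
1 [ 0.005 -0.034  0.038] [-0.011  0.025  0.   ]
2 [ 0.009 -0.027  0.075] [-0.023  0.05   0.001]
3 [ 0.014 -0.021  0.113] [-0.034  0.076  0.001]
4 [ 0.019 -0.014  0.15 ] [-0.046  0.101  0.002]
5 [ 0.024 -0.008  0.188] [-0.057  0.126  0.002]
6 [ 0.028 -0.001  0.226] [-0.069  0.151  0.003]
7 [0.033 0.005 0.263] [-0.08   0.177  0.003]
8 [0.038 0.011 0.301] [-0.092  0.202  0.003]
9 [0.043 0.018 0.338] [-0.103  0.227  0.004]
10 [0.047 0.024 0.376] [-0.115  0.252  0.004]
11 [0.052 0.031 0.414] [-0.126  0.277  0.005]
12 [0.057 0.037 0.451] [-0.137  0.303  0.005]
```

>>> play_rows(
  commands=[
    {"tx": 0,"ty": -0.02,"tz": 0,"wx": 0,"wy": 0,"wz": 0,"grip": 1},
    {"tx": 0,"ty": -0.04,"tz": 0.01,"wx": 0,"wy": 0,"wz": 0,"grip": 1},
    {"tx": 0.005,"ty": -0.04,"tz": 0.04,"wx": -0.011,"wy": 0.025,"wz": 0,"grip": 1},
    {"tx": 0.012,"ty": -0.04,"tz": 0.09,"wx": -0.028,"wy": 0.06,"wz": 0.001,"grip": 1},
    {"tx": 0.018,"ty": -0.035,"tz": 0.14,"wx": -0.043,"wy": 0.094,"wz": 0.002,"grip": 1},
    {"tx": 0.024,"ty": -0.03,"tz": 0.19,"wx": -0.057,"wy": 0.126,"wz": 0.002,"grip": 1},
    {"tx": 0.03,"ty": -0.015,"tz": 0.24,"wx": -0.073,"wy": 0.16,"wz": 0.003,"grip": 1},
    {"tx": 0.037,"ty": 0,"tz": 0.29,"wx": -0.088,"wy": 0.194,"wz": 0.003,"grip": 1},
  ],
)

```text
clock: 13.02
ee_pos: [0.5273, 0.1437, 0.2851]
ee_rot: [-0.677, 0.7, 0.104, 0.203]
contact_force: [0.8, -1.0, -0.8]
grip_width: 0.0114
```

```bash
python3 - <<'E'
from h import *
off=np.array([.0005,.0301,-.0007])
p,r=tgt(ET,-15.0,.11,.008,off); rel(p,r); print(cur()[0])
E
```

```text
t 13.025 shift [-0.0234  0.0489  0.1627] turn [-0.0493  0.1079  0.002 ] grip 0.0114 F [ 0.75 -1.02 -0.85]
[0.52733123 0.14371961 0.28511588]
```

>>> play_rows(
  commands=[
    {"tx": -0.006,"ty": 0.003,"tz": 0.045,"wx": -0.014,"wy": 0.03,"wz": 0,"grip": 1},
    {"tx": -0.013,"ty": 0.012,"tz": 0.09,"wx": -0.028,"wy": 0.06,"wz": 0.001,"grip": 1},
    {"tx": -0.019,"ty": 0.025,"tz": 0.13,"wx": -0.04,"wy": 0.088,"wz": 0.002,"grip": 1},
    {"tx": -0.023,"ty": 0.04,"tz": 0.155,"wx": -0.049,"wy": 0.108,"wz": 0.002,"grip": 1},
    {"tx": -0.023,"ty": 0.049,"tz": 0.163,"wx": -0.049,"wy": 0.108,"wz": 0.002,"grip": 1},
    {"tx": -0.023,"ty": 0.049,"tz": 0.163,"wx": -0.049,"wy": 0.108,"wz": 0.002,"grip": 1},
  ],
)

```text
clock: 13.78
ee_pos: [0.55, 0.3048, 0.229]
ee_rot: [-0.664, 0.705, 0.061, 0.241]
contact_force: [0.5, -0.6, -1.4]
grip_width: 0.0115
```

```bash
python3 - <<'E'
from h import *
off=np.array([.0005,.0301,-.0007])
p,r=tgt(ET,-15.0,.02,.006,off); rel(p,r); print(cur()[0])
E
```

```text
t 13.775 shift [-0.001   0.0884  0.0001] turn [ 0.001   0.0013 -0.0022] grip 0.0115 F [ 0.46 -0.62 -1.37]
[0.55002526 0.30475601 0.22901249]
```

>>> play_rows(
  commands=[
    {"tx": 0,"ty": 0.015,"tz": 0,"wx": 0.001,"wy": 0.001,"wz": -0.002,"grip": 1},
    {"tx": 0,"ty": 0.04,"tz": 0,"wx": 0.001,"wy": 0.001,"wz": -0.002,"grip": 1},
    {"tx": 0,"ty": 0.065,"tz": 0,"wx": 0.001,"wy": 0.001,"wz": -0.002,"grip": 1},
    {"tx": -0.001,"ty": 0.083,"tz": 0,"wx": 0.001,"wy": 0.001,"wz": -0.002,"grip": 1},
    {"tx": -0.001,"ty": 0.088,"tz": 0,"wx": 0.001,"wy": 0.001,"wz": -0.002,"grip": 1},
    {"tx": -0.001,"ty": 0.088,"tz": 0,"wx": 0.001,"wy": 0.001,"wz": -0.002,"grip": 1},
  ],
)

```text
clock: 14.52
ee_pos: [0.585, 0.2951, 0.1491]
ee_rot: [-0.664, 0.704, 0.062, 0.242]
contact_force: [-0.1, -0.7, -2.6]
grip_width: 0.0116
```

```bash
python3 - <<'E'
from h import *
from plant import manip
off=np.array([.0005,.0301,-.0007])
p,r=tgt(ET,-15.0,.0,.0,off); rel(p,r)
c=manip.read_camera("scene"); np.savez("s12.npz",**c); cv2.imwrite("pics/s12.png",cv2.resize(c["color"][60:280,350:540],None,fx=2.5,fy=2.5))
X=XW(c); a=c["color"].astype(int); B=frame(-15.0); q=(X-ET)@B
k=(abs(q[...,0]-.012)<.006)&(abs(q[...,1])<.06)&(q[...,2]>-.08)&(q[...,2]<.11)&(a[...,2]-a[...,0]>25)&(c["z_map"]>0)
Q=q[big(k)]; print("target frame ext: n",np.median(Q[:,0]).round(4),"y",Q[:,1].min().round(4),Q[:,1].max().round(4),"z",Q[:,2].min().round(4),Q[:,2].max().round(4))
E
```

```text
t 14.525 shift [-0.0064  0.0207  0.0003] turn [-0.     -0.0001  0.0002] grip 0.0116 F [-0.14 -0.73 -2.63]
target frame ext: n 0.0123 y -0.0405 0.0409 z -0.0559 0.0962
```

View pics/s12.png

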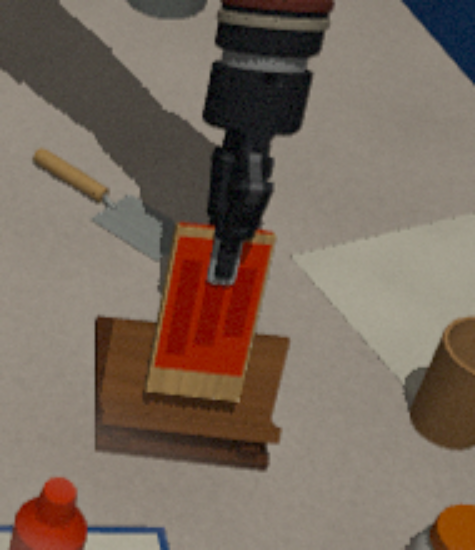

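>>> play_rows(
  commands=[
    {"tx": 0,"ty": 0.008,"tz": 0,"wx": 0,"wy": 0,"wz": 0,"grip": 1},
    {"tx": -0.001,"ty": 0.014,"tz": 0,"wx": 0,"wy": 0,"wz": 0,"grip": 1},
    {"tx": -0.003,"ty": 0.017,"tz": 0,"wx": 0,"wy": 0,"wz": 0,"grip": 1},
    {"tx": -0.005,"ty": 0.017,"tz": 0,"wx": 0,"wy": 0,"wz": 0,"grip": 1},
  ],
)

```text
clock: 15.08
ee_pos: [0.5874, 0.2947, 0.1316]
ee_rot: [-0.665, 0.704, 0.062, 0.242]
contact_force: [-0.5, 0.7, -1.7]
grip_width: 0.0115
```

```bash
cat >> h.py <<'E'
OR=np.array([.0005,.0301,-.0007])
def chk():
    p,r=tgt(ET,-15.0,0,0,OR); rel(p,r); print((r.T@cur()[2]["contact_force"]).round(2))
E
python3 -c "
from h import *
chk()"
```

```text
t 15.075 shift [-0.0012  0.0038  0.    ] turn [-0.0002  0.0002  0.0001] grip 0.0115 F [-0.49  0.67 -1.66]
[-1.29  1.24  0.52]
```

>>> play_rows(
  commands=[
    {"tx": 0,"ty": 0.002,"tz": 0,"wx": 0,"wy": 0,"wz": 0,"grip": 1},
    {"tx": 0,"ty": 0.003,"tz": 0,"wx": 0,"wy": 0,"wz": 0,"grip": 1},
    {"tx": -0.001,"ty": 0.003,"tz": 0,"wx": 0,"wy": 0,"wz": 0,"grip": 1},
  ],
)

```text
clock: 15.45
ee_pos: [0.5883, 0.2947, 0.1294]
ee_rot: [-0.664, 0.704, 0.062, 0.242]
contact_force: [-0.7, -0.5, 2.5]
grip_width: 0.0115
```

```bash
python3 -c "
from h import *
chk()"
```

```text
t 15.45 shift [-0.0011  0.0014 -0.0002] turn [-0.0006 -0.0002  0.0016] grip 0.0115 F [-0.71 -0.55  2.47]
[ 0.55 -2.47 -0.71]
```

>>> play_rows(
  commands=[
    {"tx": -0.001,"ty": 0,"tz": 0,"wx": 0,"wy": 0,"wz": 0,"grip": 1},
    {"tx": -0.002,"ty": 0,"tz": 0,"wx": 0,"wy": 0,"wz": 0,"grip": 1},
    {"tx": -0.003,"ty": 0.001,"tz": 0,"wx": 0,"wy": 0,"wz": 0,"grip": 1},
  ],
)

```text
clock: 15.82
ee_pos: [0.5875, 0.295, 0.129]
ee_rot: [-0.664, 0.704, 0.063, 0.244]
contact_force: [0.9, -3.8, 9.7]
grip_width: 0.0114
```

```bash
python3 -c "
from h import *
chk()"
```

```text
t 15.825 shift [-0.0001  0.0014 -0.0003] turn [-0.0009 -0.0013  0.0051] grip 0.0114 F [ 0.93 -3.81  9.72]
[ 5.81 -8.01 -3.44]
```

Contact is firm on both the back (6 N) and the ledge (8 N), so I'll release and retreat.

>>> play_rows(
  commands=[
    {"tx": 0,"ty": 0.001,"tz": 0,"wx": 0,"wy": 0,"wz": 0,"grip": 1},
    {"tx": 0,"ty": 0.001,"tz": 0,"wx": 0,"wy": 0,"wz": 0,"grip": 0.7},
    {"tx": 0,"ty": 0,"tz": 0,"wx": 0,"wy": 0,"wz": 0,"grip": 0.2},
    {"tx": 0,"ty": 0,"tz": 0,"wx": 0,"wy": 0,"wz": 0,"grip": 0},
    {"tx": 0,"ty": -0.01,"tz": 0,"wx": 0,"wy": 0,"wz": 0,"grip": 0},
  ],
)

```text
clock: 16.45
ee_pos: [0.5828, 0.2959, 0.1372]
ee_rot: [-0.664, 0.704, 0.063, 0.243]
contact_force: [0.1, 0.1, 0.6]
grip_width: 0.0429
```

>>> play_rows(
  commands=[
    {"tx": 0,"ty": -0.02,"tz": 0,"wx": 0,"wy": 0,"wz": 0,"grip": 0},
    {"tx": 0,"ty": -0.06,"tz": 0,"wx": 0,"wy": 0,"wz": 0,"grip": 0},
    {"tx": 0,"ty": -0.1,"tz": 0,"wx": 0,"wy": 0,"wz": 0,"grip": 0},
    {"tx": 0,"ty": -0.14,"tz": 0,"wx": 0,"wy": 0,"wz": 0,"grip": 0},
    {"tx": 0,"ty": -0.15,"tz": 0,"wx": 0,"wy": 0,"wz": 0,"grip": 0},
    {"tx": 0,"ty": -0.15,"tz": 0,"wx": 0,"wy": 0,"wz": 0,"grip": 0},
  ],
)

```text
clock: 17.2
ee_pos: [0.5212, 0.3127, 0.2734]
ee_rot: [-0.664, 0.704, 0.063, 0.244]
contact_force: [0.9, 0.5, -0.1]
grip_width: 0.0428
```

```bash
python3 - <<'E'
from h import *
from plant import manip
c=manip.read_camera("scene"); np.savez("s13.npz",**c); cv2.imwrite("pics/s13.png",c["color"]); cv2.imwrite("pics/s13c.png",cv2.resize(c["color"][130:260,370:490],None,fx=4,fy=4))
X=XW(c); a=c["color"].astype(int); z=c["z_map"]>0
def ext(C,yaw,col,nm):
    B=frame(yaw); q=(X-C)@B; k=(abs(q[...,0]-.006)<.006)&(abs(q[...,1])<.06)&(abs(q[...,2])<.09)&z&col
    up=k&(q[...,2]>.01); Q=q[up]; print(nm,"y",np.percentile(Q[:,1],[.5,99.5]).round(4),"top z",np.percentile(Q[:,2],99.5).round(4),"n hi",np.median(q[up&(q[...,2]>.05)][:,0]).round(4),"n lo",np.median(q[k&(q[...,2]<-.03)&(abs(q[...,1])<.035)][:,0]).round(4))
    m,n,_,s=fit(X[up]); print("   yaw",np.degrees(np.arctan2(n[1],n[0])).round(2),"tilt",np.degrees(np.arcsin(n[2])).round(2))
g=a[...,2]-a[...,0]
ext(ET,-15.0,g>25,"red/easel"); ext(BT,RY,(g<30)&(a[...,2]>90),"white/bay")
b,gg,r=a[...,0],a[...,1],a[...,2]; vv,uu=np.mgrid[:420,:560]
box=lambda u0,u1,v0,v1:(uu>=u0)&(uu<u1)&(vv>=v0)&(vv<v1)
for k,m in {"green":(gg>r+25)&(gg>b+25)&box(148,205,172,240),"blue":(b>r+40)&(b>gg+30)&box(98,152,180,250)}.items():
    o=board(X[big(m)]); print(k,o[0].round(4))
p,rr,s=cur(); print(p,s["contact_force"],s["clock"],s["grip_width"])
E
```

```text
red/easel y [-0.0393  0.0404] top z 0.0763 n hi 0.0049 n lo 0.0071
   yaw -14.75 tilt 27.03
white/bay y [-0.0404  0.0387] top z 0.0761 n hi 0.0038 n lo 0.0049
   yaw 4.11 tilt 25.62
green [ 0.6022 -0.2484  0.1113]
blue [ 0.6093 -0.3522  0.1114]
[0.52099535 0.31227365 0.27198887] [ 0.45777784 -0.04827844 -0.73953098] 17.25 0.04269120297781979
```

View pics/s13.png

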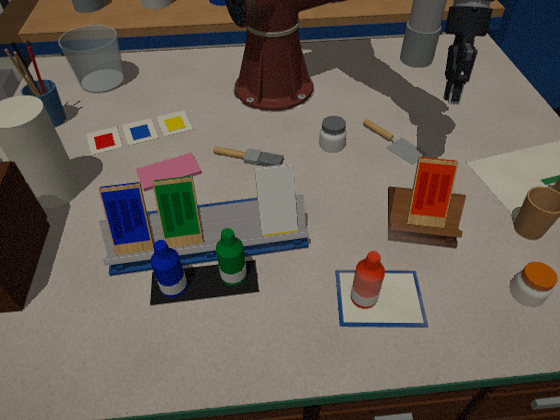

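View pics/s13c.png

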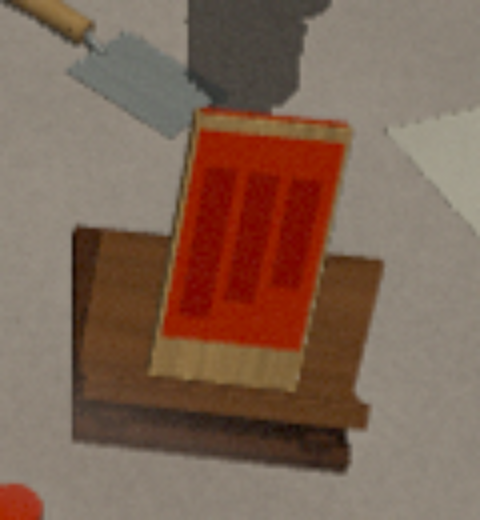

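Everything is within tolerance and the arm is clear, so I'm handing in.

```bash
python3 -c "
from plant import manip
print(manip.sign_off())"
```

```text
the job is handed in; nothing more can be done
None
```

The job is done and handed in at about 17 s. The red bottle was on the pad, so I moved the white board from the easel to the taped bay, then the red board from the rack to the middle of the easel, painted face out.

My last camera check, before handing in, showed:

| Check | White board in bay | Red board on easel |
|---|---|---|
| Sideways error | about 1 mm | about 0.5 mm |
| Height error | about 1 mm | about 1 mm |
| Depth error | about 1–2 mm | about 1 mm |
| Lean (target 25°) | 25.6° | about 27° |
| Square to its stand, within | 0.2° | 0.3° |

- **Other items:** the green and blue boards measured within 0.5 mm of their start. The bottles look unmoved in the picture, but I did not measure them. The gripper was clear of everything.
- **What disagreed:** the red board's bottom edge may stand 1–2 mm off the back, which is inside the limits, so I left it.
- **Slips along the way:**
  - Two move calls were refused for missing keys, and nothing moved.
  - While seating the white board, I pressed it onto the ledge with 59 N, then 49 N (wrist limit 120 N), and eased off each time before letting go.

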